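# Find the heavy side of a brass drum on the balance stand and hold it down

### The arm

A 6-joint arm with a two-finger parallel gripper is mounted at the origin on the work surface. World frame = base frame: x ahead of the robot, y to its left, z up, the work surface at z = 0. Lengths are in mm, angles in rad, forces in N, time in s.
With the tool pointing down it reaches from about 375 to 900 mm from the base axis. Payload 3.1 kg.
Tool frame: the origin (TCP) lies between the finger pads; the fingertips stand 22 mm ahead of it and the grasp point (between the pads) lies 3 mm ahead of it; z points along the fingers, y is the line along which they close (so a half turn about z gives the same grasp; the last joint's range is limited). The gripper opens to 87 mm and grips with 3 to 60 N. Pads are 19 mm wide; open, the fingers measure 117 mm over their backs; the gripper's body (75 mm by 190 mm) begins 51 mm behind the grasp point.
Start: joints at [-1.464, 0.527, 1.433, -0, 1.181, -0.178], TCP at [175.627, -599.793, 244.548] pointing down, gripper open.
Joint ranges: [-3.08, 3.08], [-0.75, 2.2], [0.22, 2.44], [-1.43, 4.57], [0, 2.65], [-2.85, 2.85]. Speed limits (rad/s): [2.79, 2.79, 3.14, 3.14, 3.14, 3.14].

### API

Orientations are given as a 3x3 rotation matrix whose columns are the frame's x, y, z axes.
In Python, from station import ctrl gives the robot as it stands.
- The arm moves only by the tool arm_command, never from a script. Its argument "motion" is a list of rows, each an object of numbers: "jaw": the opening in per cent of the stroke, from 0 (shut) to 100 (fully open); "dx", "dy", "dz": the shift along the tool's x, y, z in cm; "wx", "wy", "wz": the turn, a rotation vector about the tool's x, y, z in rad. In form: [{"jaw": .., "dx": .., "dy": .., "dz": .., "wx": .., "wy": .., "wz": ..}, ...]. A call has 1 to 20 rows; each row shifts and turns the commanded pose from where the row before left it, along the tool's axes as they then stand; what a row does not reach is not made up. A row lasts 1/8 s, in which the tool goes at most 62.5 mm and 10.7 degrees, less where a joint would pass 70% of its speed; a pose out of reach is approached as far as the arm can. A call is refused whole if a number of a shift passes 6.25 or a number of a turn 0.188, either way. A call with a gripper value outside its range is refused whole. The fingers move at their own pace and stop on an object; "newtons" is the grip in N (left out, the last holds). Time passes only in rows, so rows that do not move let the fingers close. It gives the time, the measured TCP pose, the force, the opening and the grip force at its end, in the units of the state.
- ctrl.get_state(): the state, without advancing time (a new reading comes with each control period).
- ctrl.snapshot(name): name is "side" or "top"; returns the picture (420x560x3 uint8, red, green, blue); there is no depth.
- ctrl.camera_info(name): a dict with "fx", "fy", "cx", "cy" (pixels), "rvec" (rotation vector, rad) and "tvec" (3), from world to camera coordinates, as OpenCV has them. Camera axes: x right, y down, z forward; pixel columns grow to the right and rows downward; lengths in mm; the calibration is good to about 2 mm. A picture is of the moment at which its call begins. camera_info takes no time and is no camera call.
- ctrl.finish_job(): hands the job in; it is judged then, once.
The state is a dict: "t": time; "joint_pos": joint angles; "joint_velocities": joint speeds; "effort": joint torques, N m; "ee_pos": TCP position; "tcp_rot": TCP orientation; "force": force on the tool from outside, world axes, zero at the start; "ft_torque": the same for the moment, N m; "width": finger opening in mm; "grip_force": force on a finger pad.
Only numpy, scipy, OpenCV 4.12 (cv2) and the standard library are available. Lean on these libraries where they do the work, as an engineer would, in place of code of your own. Each camera call takes 0.05 s, during which the arm holds its last target. There are 200 camera calls.

### The job

The brass drum on the blue balance stand has a hidden lead weight somewhere inside its rim. Take hold of its red crank handle and turn the drum at least until the handle has been round on the opposite side, feeling as it turns where it pulls, then bring the drum to where its heavy side hangs straight down. Finish with the handle still gripped and the drum held still there, and leave the loose collars and rings, wrench, tape roll and bottle around it alone.

Things in the scene. Friction and masses are not known exactly. Their poses are not given: they have to be found in the camera images.
- stand: Fixed stand: blue base plate 200 x 170 x 20 mm (y -50 to 120) and a grey pedestal 200 mm high that carries the brass drum overhung. Origin on the table right under the drum's middle, z up. Its y axis lies along the drum's axle: the pedestal (70 mm wide, y 43 to 93) is on the +y side, the crank handle sticks out on the -y side.
- axle (a point): Centre of the drum on its axle, 165 mm above the table, straight above the stand's origin; never moves. The drum is a closed brass cylinder of 130 mm diameter, 50 mm long along the axle (stand y -25 to +25).
- drum_face (a point): Fixed point on the axle at the drum's front face (stand y -25, handle side). A lead slug of 0.5 to 0.7 kg is fixed inside the drum 40 mm from the axle, in a direction that cannot be seen and differs every time; all else, handle included, is counterbalanced. So gravity's turning moment on the drum is at most 0.20 to 0.28 N m.
- drum (a joint): Angle of the drum (rad), endless both ways. Handle at axle + 50 mm x (sin, 0, cos) of it in the stand's x, y, z: 0 is straight up, growing towards +x. A bearing brake resists with 0.34 N m, so the drum stays where left. Turned slowly, the handle needs 7 N along its path on average, up to 4 to 5.5 N more where the heavy side is raised, as much less where it sinks.
- handle_grip (a point): Grip point on the crank handle's centre line, 75 mm out from the drum's face (100 mm from the axle's centre along the stand's -y), 50 mm from the axle line. Red sleeve 20 mm thick, parallel to the axle, spinning freely on its pin, 8 to 106 mm out from the face. Can be gripped from above, fingers closing across it, at any drum angle and carried round without turning the hand. Its axes mean nothing.
- handle: The red crank handle sleeve itself; origin on its centre line at the end nearest the drum, 8 mm from the drum's face.
- collar_a: Loose brass collar, 80 mm outside, 44 mm bore, 50 mm high, on the white mat 6 mm thick (lower of a stack of two); origin under its centre. Leave alone.
- collar_b: Loose brass collar of the same size, standing on collar_a. Leave alone.
- collar_c: Loose brass collar, 80 mm outside, 60 mm high, on the white mat. Leave alone.
- chrome_ring: Loose steel ring, 70 mm outside, 25 mm high, on the white mat. Leave alone.
- near_collar: Loose brass collar, 68 mm outside, 45 mm high, on the table just beyond the end of the crank handle. Leave alone.
- wrench: Loose steel wrench lying flat on the table on the stand's -x side. Leave alone.
- tape_roll: Loose tan tape roll, 100 mm outside, 45 mm high, lying flat left of the stand. Leave alone.
- oil_bottle: Loose amber bottle, 56 mm diameter, 150 mm high, standing left of the stand. Leave alone.

How it is judged:
By the outcome, as a careful person would: the job done as asked, in the order asked, and still so for the second after the job is handed in, while the arm keeps its last pose, push and grip.
It also fails if it takes over 54 s, if anything falls off the work surface, if the arm or the gripper's body presses on something with over 40 N, if the wrist force passes 120 N, or if a joint passes its speed limit or range.

## Working session

There is one attempt and no reset: what is moved stays moved. The work goes in short steps, Python scripts to look and compute and a tool call to move; the robot and the scene stay as the last step left them, time stands still between calls to the robot, and variables do not carry over. Pictures are saved under pics/ and viewed, at most 10 in all, crops included, and the job is handed in when it is done.

Besides the shell and the picture viewer there is one more tool, called after ">>>" by a JSON object that holds its "op" and its "data", one argument or row to a line. arm_command: Moves the arm, as the interface text tells. Its arguments: {"type":"object","properties":{"motion":{"type":"array","items":{"type":"object","properties":{"jaw":{"type":"number"},"dx":{"type":"number"},"dy":{"type":"number"},"dz":{"type":"number"},"wx":{"type":"number"},"wy":{"type":"number"},"wz":{"type":"number"}}}},"newtons":{"type":"number"}},"required":["motion"]}

```bash
mkdir -p pics; python3 - <<'E'
from station import ctrl
import cv2
for n in("side","top"):
    cv2.imwrite(f"pics/{n}0.png",ctrl.snapshot(n)[:,:,::-1]); print(ctrl.camera_info(n))
print(ctrl.get_state())
E
```

```text
{'fx': 510.5002133601716, 'fy': 510.5002133601716, 'cx': 281.139821826187, 'cy': 207.99956579760337, 'rvec': array([ 2.34645923, -0.51946369,  0.21736998]), 'tvec': array([-488.52600976,  282.0901207 , 1663.28468309])}
{'fx': 470.3013652282344, 'fy': 470.3013652282344, 'cx': 280.8006116004374, 'cy': 221.75661208891532, 'rvec': array([ 2.17441816, -2.16771717,  0.11218976]), 'tvec': array([  -9.63546919,  563.78952148, 1531.10453259])}
{'t': 0.1, 'joint_pos': array([-1.46453582e+00,  5.28347310e-01,  1.43374511e+00, -3.94481045e-06,
        1.18140845e+00, -1.78506637e-01]), 'joint_velocities': array([ 0.00212747, -0.00303693, -0.00095284,  0.00037835,  0.0001487 ,
        0.00046456]), 'effort': array([-2.45131732e-04, -4.40986204e+01, -1.77150285e+01,  6.35560253e-02,
        5.33635891e-02, -4.82845678e-05]), 'ee_pos': array([ 175.54198234, -599.2128173 ,  243.69460218]), 'tcp_rot': array([[ 9.59726709e-01,  2.80935227e-01, -2.06015308e-04],
       [ 2.80935103e-01, -9.59724892e-01,  1.89706365e-03],
       [ 3.35233989e-04, -1.87853959e-03, -9.99998179e-01]]), 'force': array([0.76042873, 0.0997252 , 0.8130366 ]), 'ft_torque': array([0.01051606, 0.03757677, 0.00290031]), 'grip_force': 0.0, 'width': 86.99462822841824}
```

View pics/side0.png

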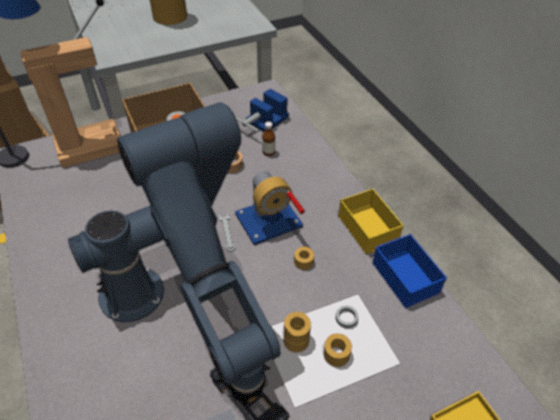

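View pics/top0.png

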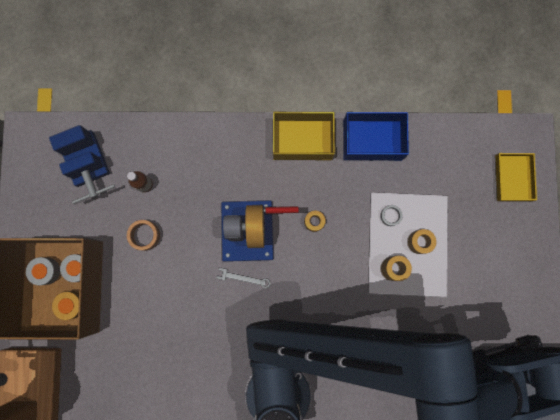

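The top view shows the stand plate at about (222-273, 201-262), the red handle from (266,210) to (299,210), and the near collar at (315,221). In the side view the drum is at (272,196) and the handle tip at about (302,210). I'll enlarge both.

```bash
python3 - <<'E'
import cv2,numpy as np
a=cv2.imread("pics/top0.png")[190:275,210:330]; b=cv2.imread("pics/side0.png")[160:280,225:325]
cv2.imwrite("pics/tc.png",cv2.resize(a,None,fx=6,fy=6,interpolation=cv2.INTER_CUBIC))
cv2.imwrite("pics/sc.png",cv2.resize(b,None,fx=5,fy=5,interpolation=cv2.INTER_CUBIC))
E
```

```text
(no output)
```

View pics/tc.png

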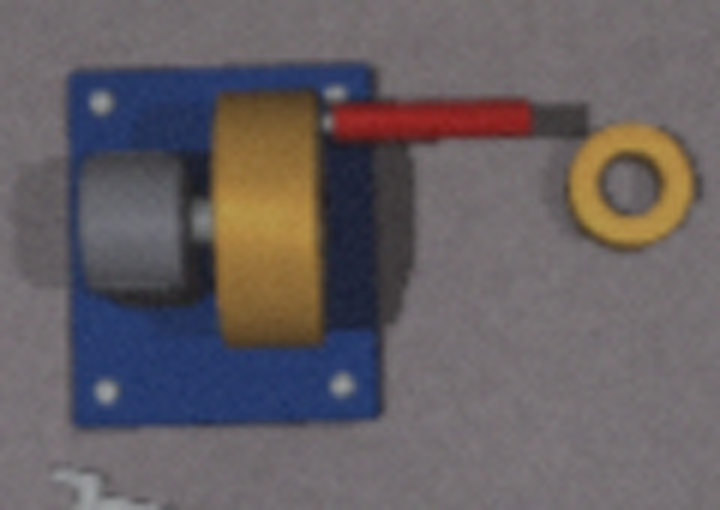

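View pics/sc.png

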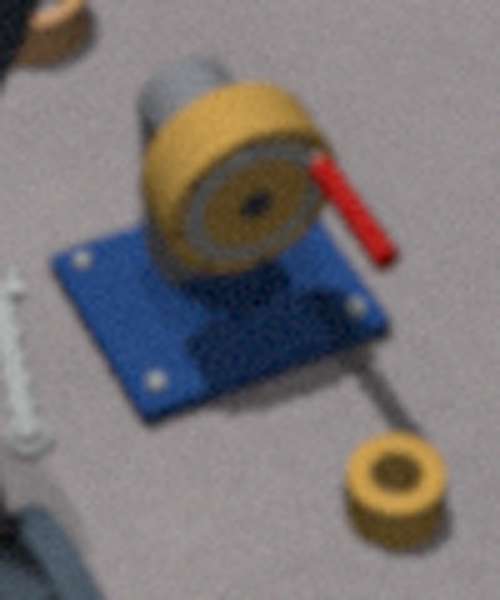

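The crops show the plate corners, the handle's ends and the face hub (side crop (257,203)). I'll fit the stand pose and drum angle to them.

```bash
cat > h.py <<'E'
from station import ctrl
import cv2,numpy as np
from scipy.optimize import least_squares
def proj(n,P):
    c=ctrl.camera_info(n); K=np.array([[c['fx'],0,c['cx']],[0,c['fy'],c['cy']],[0,0,1]])
    return cv2.projectPoints(np.array(P,float),c['rvec'],c['tvec'],K,None)[0][:,0]
def s2w(p,P):
    c,s=np.cos(p[2]),np.sin(p[2]); return np.array(P,float)@np.array([[c,-s,0],[s,c,0],[0,0,1]]).T+[p[0],p[1],0]
def pts(a,ys): return [[50*np.sin(a),y,165+50*np.cos(a)] for y in ys]
E
python3 - <<'E'
from h import *
T=(np.array([[70,71],[373,64],[381,417],[74,428],[333,121],[530,118]])+.5)/6-.5+[210,190]
S=(np.array([[52,262],[148,413],[388,327],[257,203],[320,160],[387,255]])+.5)/5-.5+[225,160]
A=[[100,120,20],[100,-50,20],[-100,-50,20],[-100,120,20]]; ys=[-33,-131]
def res(p):
    t=proj("top",s2w(p,A+pts(p[3],ys)))-T
    s=proj("side",s2w(p,[A[3],A[2],A[1],[0,-25,165]]+pts(p[3],ys)))-S
    return np.r_[t.ravel(),s.ravel()]
for a0 in(.5,1.2,2):
    r=least_squares(res,[600,100,0,a0],x_scale=[100,100,.1,.3],loss='soft_l1'); print(r.x,r.cost)
print(r.fun.reshape(-1,2).round(1))
print(s2w(r.x,pts(r.x[3],[-100])+pts(r.x[3],[-131])+[[0,-100,165]]), )
# near collar centre, top z=45
q=(np.array([630,185])+.5)/6-.5+[210,190]
print(least_squares(lambda x:(proj("top",[[x[0],x[1],45]])-q).ravel(),[600,-50]).x)
E
```

```text
[5.38930905e+02 7.02003488e+01 3.71934109e-02 9.68952832e-01] 4.353583269747233
[5.38930904e+02 7.02003491e+01 3.71934048e-02 9.68952971e-01] 4.3535832697293
[5.38930885e+02 7.02003557e+01 3.71933174e-02 9.68955298e-01] 4.353583269889922
[[-0.7 -0.6]
 [-0.4 -1.1]
 [ 0.2 -0.1]
 [-0.  -0.2]
 [ 0.2  0.5]
 [ 0.3 -0.1]
 [-0.9 -0.8]
 [-0.6  0.8]
 [ 1.3 -1.4]
 [-0.1  0.3]
 [-0.7  0.6]
 [ 0.   0.8]]
[[583.83559061 -28.19792578 193.30804911]
 [584.98831764 -59.17648644 193.30804911]
 [542.64935968 -29.73048509 165.        ]]
[ 566.9182479  -118.71626813]
```

```bash
python3 - <<'E'
from h import *
s=ctrl.get_state(); p=s['ee_pos']; R=s['tcp_rot']; a0=np.arctan2(R[1,0],R[0,0])
G=np.array([583.8,-28.2]); a1=np.pi/2+.037
n=14; w=(a1-a0)/n
# world xy from tool (dx,dy): tool x=(c,s), tool y=(s,-c)
M=sum(np.array([[np.cos(a),np.sin(a)],[np.sin(a),-np.cos(a)]]) for a in a0+w*np.arange(n))
d=np.linalg.solve(M,G-p[:2]); print(d/10,-w)
q=p[:2].copy()
for k in range(n):
    a=a0+w*k; q=q+np.array([[np.cos(a),np.sin(a)],[np.sin(a),-np.cos(a)]])@d; print(q.round(),end=' ')
E
```

```text
[ 5.39012023 -0.27546659] -0.09450199979455122
[ 226. -581.] [ 276. -559.] [ 322. -532.] [ 366. -501.] [ 407. -465.] [ 444. -426.] [ 478. -384.] [ 507. -338.] [ 532. -291.] [ 552. -241.] [ 568. -189.] [ 578. -136.] [583. -82.] [584. -28.]
```

>>> {"op": "arm_command", "data": {
  "motion": [
    {"jaw": 100,"dz": -1.5,"dx": 5.39,"dy": -0.275,"wz": -0.0945},
    {"dz": -1.5,"dx": 5.39,"dy": -0.275,"wz": -0.0945},
    {"dz": -1.5,"dx": 5.39,"dy": -0.275,"wz": -0.0945},
    {"dx": 5.39,"dy": -0.275,"wz": -0.0945},
    {"dx": 5.39,"dy": -0.275,"wz": -0.0945},
    {"dx": 5.39,"dy": -0.275,"wz": -0.0945},
    {"dx": 5.39,"dy": -0.275,"wz": -0.0945},
    {"dx": 5.39,"dy": -0.275,"wz": -0.0945},
    {"dx": 5.39,"dy": -0.275,"wz": -0.0945},
    {"dx": 5.39,"dy": -0.275,"wz": -0.0945},
    {"dx": 5.39,"dy": -0.275,"wz": -0.0945},
    {"dx": 5.39,"dy": -0.275,"wz": -0.0945},
    {"dx": 5.39,"dy": -0.275,"wz": -0.0945},
    {"dx": 5.39,"dy": -0.275,"wz": -0.0945},
    {"dx": 0},
    {"dx": 0},
    {"dx": 0}
  ]
}}

```text
validation failed for argument at $.mo...
```

>>> {"op": "arm_command", "data": {
  "motion": [
    {"jaw": 100,"dx": 5.39,"dy": -0.275,"dz": -1.5,"wx": 0,"wy": 0,"wz": -0.0945},
    {"jaw": 100,"dx": 5.39,"dy": -0.275,"dz": -1.5,"wx": 0,"wy": 0,"wz": -0.0945},
    {"jaw": 100,"dx": 5.39,"dy": -0.275,"dz": -1.5,"wx": 0,"wy": 0,"wz": -0.0945}
  ]
}}

```text
t: 0.48
ee_pos: [323.5, -531.8, 289.3]
tcp_rot: [[0.842, 0.54, -0.0], [0.54, -0.842, 0.001], [0.0, -0.001, -1.0]]
force: [0.7, 0.1, 0.7]
width: 86.8
grip_force: 0.0
```

>>> {"op": "arm_command", "data": {
  "motion": [
    {"jaw": 100,"dx": 5.39,"dy": -0.275,"dz": 0,"wx": 0,"wy": 0,"wz": -0.0945},
    {"jaw": 100,"dx": 5.39,"dy": -0.275,"dz": 0,"wx": 0,"wy": 0,"wz": -0.0945},
    {"jaw": 100,"dx": 5.39,"dy": -0.275,"dz": 0,"wx": 0,"wy": 0,"wz": -0.0945},
    {"jaw": 100,"dx": 5.39,"dy": -0.275,"dz": 0,"wx": 0,"wy": 0,"wz": -0.0945},
    {"jaw": 100,"dx": 5.39,"dy": -0.275,"dz": 0,"wx": 0,"wy": 0,"wz": -0.0945},
    {"jaw": 100,"dx": 5.39,"dy": -0.275,"dz": 0,"wx": 0,"wy": 0,"wz": -0.0945},
    {"jaw": 100,"dx": 5.39,"dy": -0.275,"dz": 0,"wx": 0,"wy": 0,"wz": -0.0945},
    {"jaw": 100,"dx": 5.39,"dy": -0.275,"dz": 0,"wx": 0,"wy": 0,"wz": -0.0945},
    {"jaw": 100,"dx": 5.39,"dy": -0.275,"dz": 0,"wx": 0,"wy": 0,"wz": -0.0945},
    {"jaw": 100,"dx": 5.39,"dy": -0.275,"dz": 0,"wx": 0,"wy": 0,"wz": -0.0945},
    {"jaw": 100,"dx": 5.39,"dy": -0.275,"dz": 0,"wx": 0,"wy": 0,"wz": -0.0945},
    {"jaw": 100,"dx": 0,"dy": 0,"dz": 0,"wx": 0,"wy": 0,"wz": 0}
  ]
}}

```text
t: 1.98
ee_pos: [583.0, -24.8, 289.1]
tcp_rot: [[-0.043, 0.999, -0.002], [0.999, 0.043, 0.001], [0.001, -0.002, -1.0]]
force: [1.3, -1.5, 0.8]
width: 87.3
grip_force: 0.0
```

>>> {"op": "arm_command", "data": {
  "motion": [
    {"jaw": 100,"dx": -0.3,"dy": 0.1,"dz": 2.5,"wx": 0,"wy": 0,"wz": 0},
    {"jaw": 100,"dx": 0,"dy": 0,"dz": 2.5,"wx": 0,"wy": 0,"wz": 0},
    {"jaw": 100,"dx": 0,"dy": 0,"dz": 2.3,"wx": 0,"wy": 0,"wz": 0},
    {"jaw": 100,"dx": 0,"dy": 0,"dz": 2,"wx": 0,"wy": 0,"wz": 0},
    {"jaw": 100,"dx": 0,"dy": 0,"dz": 0,"wx": 0,"wy": 0,"wz": 0},
    {"jaw": 100,"dx": 0,"dy": 0,"dz": 0,"wx": 0,"wy": 0,"wz": 0}
  ]
}}

```text
t: 2.72
ee_pos: [585.5, -32.6, 197.1]
tcp_rot: [[-0.036, 0.999, 0.001], [0.999, 0.036, -0.0], [-0.0, 0.001, -1.0]]
force: [1.0, -0.5, 0.5]
width: 86.7
grip_force: 0.0
```

```bash
python3 - <<'E'
from station import ctrl
import cv2,numpy as np
a=ctrl.snapshot("top")[180:275,200:330,::-1]; b=ctrl.snapshot("side")[140:260,210:330,::-1]
f=lambda x:cv2.resize(x,(390,360),interpolation=cv2.INTER_CUBIC)
cv2.imwrite("pics/g1.png",np.hstack([f(a),f(b)]))
s=ctrl.get_state();print(s['ee_pos'],s['force'])
E
```

```text
[585.75173096 -32.32056732 197.58529006] [-0.00300477 -1.14202038 -0.15758191]
```

View pics/g1.png

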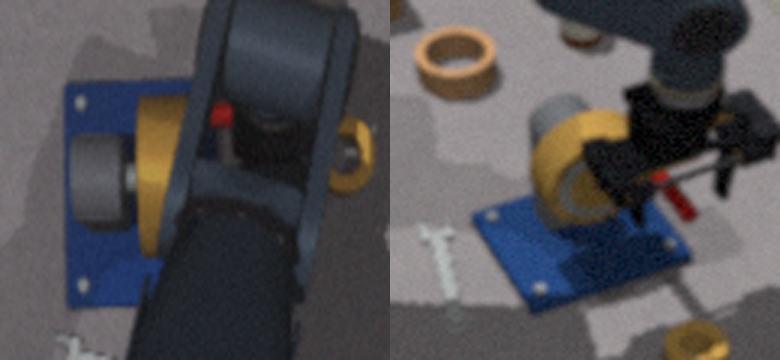

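The fingers straddle the red sleeve with the hand clear of the drum. I'll close with a 2 mm x correction.

>>> {"op": "arm_command", "data": {
  "newtons": 50,
  "motion": [
    {"jaw": 50,"dx": 0,"dy": -0.2,"dz": 0.1,"wx": 0,"wy": 0,"wz": 0},
    {"jaw": 10,"dx": 0,"dy": 0,"dz": 0,"wx": 0,"wy": 0,"wz": 0},
    {"jaw": 0,"dx": 0,"dy": 0,"dz": 0,"wx": 0,"wy": 0,"wz": 0},
    {"jaw": 0,"dx": 0,"dy": 0,"dz": 0,"wx": 0,"wy": 0,"wz": 0},
    {"jaw": 0,"dx": 0,"dy": 0,"dz": 0,"wx": 0,"wy": 0,"wz": 0},
    {"jaw": 0,"dx": 0,"dy": 0,"dz": 0,"wx": 0,"wy": 0,"wz": 0}
  ]
}}

```text
t: 3.58
ee_pos: [583.1, -31.9, 195.5]
tcp_rot: [[-0.037, 0.999, -0.0], [0.999, 0.037, -0.0], [-0.0, -0.0, -1.0]]
force: [0.5, 0.2, -0.6]
width: 34.8
grip_force: 0.0
```

```bash
python3 - <<'E'
from station import ctrl
for i in range(3):
    ctrl.snapshot("top"); s=ctrl.get_state();print(s['t'],s['ee_pos'].round(1),s['force'].round(1),s['width'],s['grip_force'])
E
```

```text
3.625 [583.1 -31.9 195.5] [ 0.6 -0.6 -0.2] 30.85332805473335 0.0
3.675 [583.  -31.9 195.5] [-0.5 -0.8 -0.8] 26.969874115184282 0.0
3.725 [583.3 -31.9 195.6] [ 5.8  0.4 -0.9] 23.250667468878355 3.785010874271393
```

>>> {"op": "arm_command", "data": {
  "motion": [
    {"jaw": 0,"dx": 0,"dy": 0,"dz": 0,"wx": 0,"wy": 0,"wz": 0},
    {"jaw": 0,"dx": 0,"dy": 0,"dz": 0,"wx": 0,"wy": 0,"wz": 0},
    {"jaw": 0,"dx": 0,"dy": 0,"dz": 0,"wx": 0,"wy": 0,"wz": 0}
  ]
}}

```text
t: 4.1
ee_pos: [585.0, -31.9, 196.0]
tcp_rot: [[-0.036, 0.999, 0.005], [0.999, 0.036, -0.0], [-0.0, 0.005, -1.0]]
force: [4.8, 0.5, -1.5]
width: 18.5
grip_force: 50.0
```

```bash
python3 - <<'E'
from station import ctrl
import numpy as np
s=ctrl.get_state();print(s['t'],s['ee_pos'].round(1),s['force'].round(1),s['ft_torque'],s['width'],s['grip_force'])
p=s['ee_pos'];t=np.arctan2(p[0]-542.6,p[2]-168);print(t,np.hypot(p[0]-542.6,p[2]-168))
t=.97
for k in range(16):
    print(k,' '.join(f"({5*(np.sin(t+.08*(i+1))-np.sin(t+.08*i)):.2f},{-5*(np.cos(t+.08*(i+1))-np.cos(t+.08*i)):.2f})" for i in range(5)),round(t+.4,2)); t+=.4
E
```

```text
4.1 [585.  -31.9 196. ] [ 4.8  0.5 -1.5] [ 0.15638055 -1.01268279 -0.08408653] 18.481478788103733 49.98423993587494
0.9883490647482471 50.82218005158953
0 (0.21,0.34) (0.18,0.35) (0.16,0.37) (0.13,0.38) (0.10,0.39) 1.37
1 (0.06,0.39) (0.03,0.40) (0.00,0.40) (-0.03,0.40) (-0.06,0.39) 1.77
2 (-0.09,0.39) (-0.13,0.38) (-0.16,0.37) (-0.18,0.35) (-0.21,0.34) 2.17
3 (-0.24,0.32) (-0.26,0.30) (-0.29,0.28) (-0.31,0.26) (-0.33,0.23) 2.57
4 (-0.34,0.20) (-0.36,0.17) (-0.37,0.15) (-0.38,0.11) (-0.39,0.08) 2.97
5 (-0.40,0.05) (-0.40,0.02) (-0.40,-0.01) (-0.40,-0.04) (-0.39,-0.07) 3.37
6 (-0.39,-0.11) (-0.38,-0.14) (-0.36,-0.17) (-0.35,-0.19) (-0.33,-0.22) 3.77
7 (-0.31,-0.25) (-0.29,-0.27) (-0.27,-0.29) (-0.25,-0.32) (-0.22,-0.33) 4.17
8 (-0.19,-0.35) (-0.16,-0.36) (-0.13,-0.38) (-0.10,-0.39) (-0.07,-0.39) 4.57
9 (-0.04,-0.40) (-0.01,-0.40) (0.02,-0.40) (0.05,-0.40) (0.09,-0.39) 4.97
10 (0.12,-0.38) (0.15,-0.37) (0.18,-0.36) (0.20,-0.34) (0.23,-0.33) 5.37
11 (0.26,-0.31) (0.28,-0.28) (0.30,-0.26) (0.32,-0.24) (0.34,-0.21) 5.77
12 (0.36,-0.18) (0.37,-0.15) (0.38,-0.12) (0.39,-0.09) (0.40,-0.06) 6.17
13 (0.40,-0.03) (0.40,0.00) (0.40,0.03) (0.39,0.07) (0.39,0.10) 6.57
14 (0.38,0.13) (0.37,0.16) (0.35,0.19) (0.34,0.21) (0.32,0.24) 6.97
15 (0.30,0.27) (0.28,0.29) (0.25,0.31) (0.23,0.33) (0.20,0.35) 7.37
```

>>> {"op": "arm_command", "data": {
  "motion": [
    {"jaw": 0,"dx": 0,"dy": 0.21,"dz": 0.34,"wx": 0,"wy": 0,"wz": 0},
    {"jaw": 0,"dx": 0,"dy": 0.18,"dz": 0.35,"wx": 0,"wy": 0,"wz": 0},
    {"jaw": 0,"dx": 0,"dy": 0.16,"dz": 0.37,"wx": 0,"wy": 0,"wz": 0},
    {"jaw": 0,"dx": 0,"dy": 0.13,"dz": 0.38,"wx": 0,"wy": 0,"wz": 0},
    {"jaw": 0,"dx": 0,"dy": 0.1,"dz": 0.39,"wx": 0,"wy": 0,"wz": 0}
  ]
}}

```text
t: 4.72
ee_pos: [590.2, -31.7, 178.8]
tcp_rot: [[-0.038, 0.999, -0.001], [0.999, 0.038, -0.001], [-0.001, -0.001, -1.0]]
force: [-2.1, 1.0, 9.3]
width: 18.9
grip_force: 50.0
```

>>> {"op": "arm_command", "data": {
  "motion": [
    {"jaw": 0,"dx": 0,"dy": 0.06,"dz": 0.39,"wx": 0,"wy": 0,"wz": 0},
    {"jaw": 0,"dx": 0,"dy": 0.03,"dz": 0.4,"wx": 0,"wy": 0,"wz": 0},
    {"jaw": 0,"dx": 0,"dy": 0,"dz": 0.4,"wx": 0,"wy": 0,"wz": 0},
    {"jaw": 0,"dx": 0,"dy": -0.03,"dz": 0.4,"wx": 0,"wy": 0,"wz": 0},
    {"jaw": 0,"dx": 0,"dy": -0.06,"dz": 0.39,"wx": 0,"wy": 0,"wz": 0}
  ]
}}

```text
t: 5.35
ee_pos: [588.5, -31.7, 159.0]
tcp_rot: [[-0.038, 0.999, -0.005], [0.999, 0.038, -0.001], [-0.0, -0.005, -1.0]]
force: [-5.2, -0.7, 14.0]
width: 18.6
grip_force: 50.0
```

>>> {"op": "arm_command", "data": {
  "motion": [
    {"jaw": 0,"dx": 0,"dy": -0.09,"dz": 0.39,"wx": 0,"wy": 0,"wz": 0},
    {"jaw": 0,"dx": 0,"dy": -0.13,"dz": 0.38,"wx": 0,"wy": 0,"wz": 0},
    {"jaw": 0,"dx": 0,"dy": -0.16,"dz": 0.37,"wx": 0,"wy": 0,"wz": 0},
    {"jaw": 0,"dx": 0,"dy": -0.18,"dz": 0.35,"wx": 0,"wy": 0,"wz": 0},
    {"jaw": 0,"dx": 0,"dy": -0.21,"dz": 0.34,"wx": 0,"wy": 0,"wz": 0}
  ]
}}

```text
t: 5.98
ee_pos: [579.8, -31.9, 141.8]
tcp_rot: [[-0.039, 0.999, -0.007], [0.999, 0.039, -0.001], [-0.0, -0.007, -1.0]]
force: [-9.8, -1.0, 23.2]
width: 18.8
grip_force: 50.0
```

>>> {"op": "arm_command", "data": {
  "motion": [
    {"jaw": 0,"dx": 0,"dy": -0.24,"dz": 0.32,"wx": 0,"wy": 0,"wz": 0},
    {"jaw": 0,"dx": 0,"dy": -0.26,"dz": 0.3,"wx": 0,"wy": 0,"wz": 0},
    {"jaw": 0,"dx": 0,"dy": -0.29,"dz": 0.28,"wx": 0,"wy": 0,"wz": 0},
    {"jaw": 0,"dx": 0,"dy": -0.31,"dz": 0.26,"wx": 0,"wy": 0,"wz": 0},
    {"jaw": 0,"dx": 0,"dy": -0.33,"dz": 0.23,"wx": 0,"wy": 0,"wz": 0}
  ]
}}

```text
t: 6.6
ee_pos: [567.6, -32.3, 130.5]
tcp_rot: [[-0.038, 0.999, -0.001], [0.999, 0.038, -0.001], [-0.001, -0.001, -1.0]]
force: [-9.5, 2.2, 37.7]
width: 19.1
grip_force: 50.0
```

>>> {"op": "arm_command", "data": {
  "motion": [
    {"jaw": 0,"dx": 0,"dy": -0.34,"dz": 0.2,"wx": 0,"wy": 0,"wz": 0},
    {"jaw": 0,"dx": 0,"dy": -0.36,"dz": 0.17,"wx": 0,"wy": 0,"wz": 0},
    {"jaw": 0,"dx": 0,"dy": -0.37,"dz": 0.15,"wx": 0,"wy": 0,"wz": 0},
    {"jaw": 0,"dx": 0,"dy": -0.38,"dz": 0.11,"wx": 0,"wy": 0,"wz": 0},
    {"jaw": 0,"dx": 0,"dy": -0.39,"dz": 0.08,"wx": 0,"wy": 0,"wz": 0}
  ]
}}

```text
t: 7.22
ee_pos: [555.7, -32.8, 125.2]
tcp_rot: [[-0.036, 0.999, 0.015], [0.999, 0.036, -0.001], [-0.002, 0.015, -1.0]]
force: [0.3, 7.2, 35.3]
width: 18.6
grip_force: 50.0
```

>>> {"op": "arm_command", "data": {
  "motion": [
    {"jaw": 0,"dx": 0,"dy": -0.4,"dz": 0.05,"wx": 0,"wy": 0,"wz": 0},
    {"jaw": 0,"dx": 0,"dy": -0.4,"dz": 0.02,"wx": 0,"wy": 0,"wz": 0},
    {"jaw": 0,"dx": 0,"dy": -0.4,"dz": -0.01,"wx": 0,"wy": 0,"wz": 0},
    {"jaw": 0,"dx": 0,"dy": -0.4,"dz": -0.04,"wx": 0,"wy": 0,"wz": 0},
    {"jaw": 0,"dx": 0,"dy": -0.39,"dz": -0.07,"wx": 0,"wy": 0,"wz": 0}
  ]
}}

```text
t: 7.85
ee_pos: [539.4, -33.3, 123.4]
tcp_rot: [[-0.034, 0.999, 0.022], [0.999, 0.034, -0.001], [-0.001, 0.022, -1.0]]
force: [11.2, 9.2, 12.7]
width: 18.9
grip_force: 50.0
```

```bash
python3 - <<'E'
import numpy as np
from scipy.optimize import least_squares
P=np.array([(585,196),(590.2,178.8),(588.5,159),(579.8,141.8),(567.6,130.5),(555.7,125.2),(539.4,123.4)])
for n in (slice(0,7),slice(0,5)):
    r=least_squares(lambda c:np.hypot(P[n,0]-c[0],P[n,1]-c[1])-50,[542,168]);print(r.x,r.fun.round(1))
from station import ctrl
s=ctrl.get_state();print(s['ft_torque'],s['tcp_rot'])
E
```

```text
[540.64192515 172.98934727] [-0.  -0.1 -0.1  0.1  0.3  0.1 -0.4]
[540.58566159 172.75201981] [ 0.1 -0.  -0.2 -0.   0.1]
[ 1.60600946 -2.04324261 -0.0219867 ] [[-3.42898103e-02  9.99177545e-01  2.16435499e-02]
 [ 9.99410874e-01  3.43132349e-02 -7.11733398e-04]
 [-1.45380824e-03  2.16063939e-02 -9.99765498e-01]]
```

>>> {"op": "arm_command", "data": {
  "motion": [
    {"jaw": 0,"dx": 0,"dy": -0.42,"dz": -0.22,"wx": 0,"wy": 0,"wz": 0},
    {"jaw": 0,"dx": 0,"dy": -0.41,"dz": -0.25,"wx": 0,"wy": 0,"wz": 0},
    {"jaw": 0,"dx": 0,"dy": -0.39,"dz": -0.28,"wx": 0,"wy": 0,"wz": 0},
    {"jaw": 0,"dx": 0,"dy": -0.38,"dz": -0.3,"wx": 0,"wy": 0,"wz": 0},
    {"jaw": 0,"dx": 0,"dy": -0.36,"dz": -0.33,"wx": 0,"wy": 0,"wz": 0}
  ]
}}

```text
t: 8.48
ee_pos: [512.8, -34.1, 132.2]
tcp_rot: [[-0.036, 0.999, 0.004], [0.999, 0.036, 0.001], [0.0, 0.004, -1.0]]
force: [6.3, 3.7, -8.3]
width: 18.5
grip_force: 50.0
```

>>> {"op": "arm_command", "data": {
  "motion": [
    {"jaw": 0,"dx": 0,"dy": -0.31,"dz": -0.25,"wx": 0,"wy": 0,"wz": 0},
    {"jaw": 0,"dx": 0,"dy": -0.29,"dz": -0.27,"wx": 0,"wy": 0,"wz": 0},
    {"jaw": 0,"dx": 0,"dy": -0.27,"dz": -0.29,"wx": 0,"wy": 0,"wz": 0},
    {"jaw": 0,"dx": 0,"dy": -0.25,"dz": -0.32,"wx": 0,"wy": 0,"wz": 0},
    {"jaw": 0,"dx": 0,"dy": -0.22,"dz": -0.33,"wx": 0,"wy": 0,"wz": 0}
  ]
}}

```text
t: 9.1
ee_pos: [498.3, -34.5, 146.8]
tcp_rot: [[-0.036, 0.999, 0.001], [0.999, 0.036, 0.001], [0.001, 0.001, -1.0]]
force: [3.1, 3.2, -6.0]
width: 18.8
grip_force: 50.0
```

>>> {"op": "arm_command", "data": {
  "motion": [
    {"jaw": 0,"dx": 0,"dy": -0.19,"dz": -0.35,"wx": 0,"wy": 0,"wz": 0},
    {"jaw": 0,"dx": 0,"dy": -0.16,"dz": -0.36,"wx": 0,"wy": 0,"wz": 0},
    {"jaw": 0,"dx": 0,"dy": -0.13,"dz": -0.38,"wx": 0,"wy": 0,"wz": 0},
    {"jaw": 0,"dx": 0,"dy": -0.1,"dz": -0.39,"wx": 0,"wy": 0,"wz": 0},
    {"jaw": 0,"dx": 0,"dy": -0.07,"dz": -0.39,"wx": 0,"wy": 0,"wz": 0}
  ]
}}

```text
t: 9.72
ee_pos: [491.0, -34.8, 165.7]
tcp_rot: [[-0.037, 0.999, -0.0], [0.999, 0.037, 0.001], [0.001, -0.0, -1.0]]
force: [5.2, 3.2, -4.2]
width: 18.8
grip_force: 50.0
```

>>> {"op": "arm_command", "data": {
  "motion": [
    {"jaw": 0,"dx": 0,"dy": -0.04,"dz": -0.4,"wx": 0,"wy": 0,"wz": 0},
    {"jaw": 0,"dx": 0,"dy": -0.01,"dz": -0.4,"wx": 0,"wy": 0,"wz": 0},
    {"jaw": 0,"dx": 0,"dy": 0.02,"dz": -0.4,"wx": 0,"wy": 0,"wz": 0},
    {"jaw": 0,"dx": 0,"dy": 0.05,"dz": -0.4,"wx": 0,"wy": 0,"wz": 0},
    {"jaw": 0,"dx": 0,"dy": 0.09,"dz": -0.39,"wx": 0,"wy": 0,"wz": 0}
  ]
}}

```text
t: 10.35
ee_pos: [491.7, -34.8, 185.7]
tcp_rot: [[-0.037, 0.999, -0.001], [0.999, 0.037, 0.001], [0.001, -0.001, -1.0]]
force: [2.1, 4.1, -3.9]
width: 18.7
grip_force: 50.0
```

>>> {"op": "arm_command", "data": {
  "motion": [
    {"jaw": 0,"dx": 0,"dy": 0.12,"dz": -0.38,"wx": 0,"wy": 0,"wz": 0},
    {"jaw": 0,"dx": 0,"dy": 0.15,"dz": -0.37,"wx": 0,"wy": 0,"wz": 0},
    {"jaw": 0,"dx": 0,"dy": 0.18,"dz": -0.36,"wx": 0,"wy": 0,"wz": 0},
    {"jaw": 0,"dx": 0,"dy": 0.2,"dz": -0.34,"wx": 0,"wy": 0,"wz": 0},
    {"jaw": 0,"dx": 0,"dy": 0.23,"dz": -0.33,"wx": 0,"wy": 0,"wz": 0}
  ]
}}

```text
t: 10.98
ee_pos: [500.1, -34.5, 203.4]
tcp_rot: [[-0.037, 0.999, -0.002], [0.999, 0.037, 0.001], [0.001, -0.002, -1.0]]
force: [-0.5, 5.4, -1.4]
width: 18.6
grip_force: 50.0
```

>>> {"op": "arm_command", "data": {
  "motion": [
    {"jaw": 0,"dx": 0,"dy": 0.26,"dz": -0.31,"wx": 0,"wy": 0,"wz": 0},
    {"jaw": 0,"dx": 0,"dy": 0.28,"dz": -0.28,"wx": 0,"wy": 0,"wz": 0},
    {"jaw": 0,"dx": 0,"dy": 0.3,"dz": -0.26,"wx": 0,"wy": 0,"wz": 0},
    {"jaw": 0,"dx": 0,"dy": 0.32,"dz": -0.24,"wx": 0,"wy": 0,"wz": 0},
    {"jaw": 0,"dx": 0,"dy": 0.34,"dz": -0.21,"wx": 0,"wy": 0,"wz": 0}
  ]
}}

```text
t: 11.6
ee_pos: [514.6, -34.1, 216.6]
tcp_rot: [[-0.037, 0.999, -0.004], [0.999, 0.037, 0.0], [0.001, -0.004, -1.0]]
force: [-3.0, 4.0, -0.0]
width: 18.6
grip_force: 50.0
```

Now the rest of the turn.

>>> {"op": "arm_command", "data": {
  "motion": [
    {"jaw": 0,"dx": 0,"dy": 0.36,"dz": -0.18,"wx": 0,"wy": 0,"wz": 0},
    {"jaw": 0,"dx": 0,"dy": 0.37,"dz": -0.15,"wx": 0,"wy": 0,"wz": 0},
    {"jaw": 0,"dx": 0,"dy": 0.38,"dz": -0.12,"wx": 0,"wy": 0,"wz": 0},
    {"jaw": 0,"dx": 0,"dy": 0.39,"dz": -0.09,"wx": 0,"wy": 0,"wz": 0},
    {"jaw": 0,"dx": 0,"dy": 0.4,"dz": -0.06,"wx": 0,"wy": 0,"wz": 0}
  ]
}}

```text
t: 12.22
ee_pos: [533.9, -33.5, 223.2]
tcp_rot: [[-0.037, 0.999, -0.003], [0.999, 0.037, 0.0], [0.0, -0.003, -1.0]]
force: [-2.3, 4.7, 3.2]
width: 18.7
grip_force: 50.0
```

>>> {"op": "arm_command", "data": {
  "motion": [
    {"jaw": 0,"dx": 0,"dy": 0.4,"dz": -0.03,"wx": 0,"wy": 0,"wz": 0},
    {"jaw": 0,"dx": 0,"dy": 0.4,"dz": 0,"wx": 0,"wy": 0,"wz": 0},
    {"jaw": 0,"dx": 0,"dy": 0.4,"dz": 0.03,"wx": 0,"wy": 0,"wz": 0},
    {"jaw": 0,"dx": 0,"dy": 0.39,"dz": 0.07,"wx": 0,"wy": 0,"wz": 0},
    {"jaw": 0,"dx": 0,"dy": 0.39,"dz": 0.1,"wx": 0,"wy": 0,"wz": 0}
  ]
}}

```text
t: 12.85
ee_pos: [554.2, -32.8, 221.8]
tcp_rot: [[-0.037, 0.999, -0.001], [0.999, 0.037, -0.0], [-0.0, -0.001, -1.0]]
force: [-2.9, 3.7, 4.5]
width: 18.9
grip_force: 50.0
```

>>> {"op": "arm_command", "data": {
  "motion": [
    {"jaw": 0,"dx": 0,"dy": 0.38,"dz": 0.13,"wx": 0,"wy": 0,"wz": 0},
    {"jaw": 0,"dx": 0,"dy": 0.37,"dz": 0.16,"wx": 0,"wy": 0,"wz": 0},
    {"jaw": 0,"dx": 0,"dy": 0.35,"dz": 0.19,"wx": 0,"wy": 0,"wz": 0},
    {"jaw": 0,"dx": 0,"dy": 0.34,"dz": 0.21,"wx": 0,"wy": 0,"wz": 0},
    {"jaw": 0,"dx": 0,"dy": 0.32,"dz": 0.24,"wx": 0,"wy": 0,"wz": 0}
  ]
}}

```text
t: 13.48
ee_pos: [571.8, -32.3, 212.6]
tcp_rot: [[-0.037, 0.999, -0.001], [0.999, 0.037, -0.0], [-0.0, -0.001, -1.0]]
force: [-3.1, 3.9, 5.4]
width: 18.7
grip_force: 50.0
```

>>> {"op": "arm_command", "data": {
  "motion": [
    {"jaw": 0,"dx": 0,"dy": 0.3,"dz": 0.27,"wx": 0,"wy": 0,"wz": 0},
    {"jaw": 0,"dx": 0,"dy": 0.28,"dz": 0.29,"wx": 0,"wy": 0,"wz": 0},
    {"jaw": 0,"dx": 0,"dy": 0.25,"dz": 0.31,"wx": 0,"wy": 0,"wz": 0},
    {"jaw": 0,"dx": 0,"dy": 0.23,"dz": 0.33,"wx": 0,"wy": 0,"wz": 0},
    {"jaw": 0,"dx": 0,"dy": 0.2,"dz": 0.35,"wx": 0,"wy": 0,"wz": 0}
  ]
}}

```text
t: 14.1
ee_pos: [584.5, -31.9, 197.4]
tcp_rot: [[-0.037, 0.999, -0.001], [0.999, 0.037, -0.001], [-0.001, -0.001, -1.0]]
force: [-4.2, 3.5, 7.0]
width: 18.3
grip_force: 50.0
```

```bash
cat > d.txt <<'E'
590.2 178.8 -2.1 9.3
588.5 159 -5.2 14
579.8 141.8 -9.8 23.2
567.6 130.5 -9.5 37.7
555.7 125.2 0.3 35.3
539.4 123.4 11.2 12.7
512.8 132.2 6.3 -8.3
498.3 146.8 3.1 -6
491 165.7 5.2 -4.2
491.7 185.7 2.1 -3.9
500.1 203.4 -0.5 -1.4
514.6 216.6 -3 0
E
cat > fit.py <<'E'
import numpy as np
from scipy.optimize import least_squares
D=np.loadtxt("d.txt"); x,z,fx,fz=D[:,:4].T
d=D[:,4] if D.shape[1]>4 else np.ones(len(D))
c=least_squares(lambda c:np.hypot(x-c[0],z-c[1])-50,[540,173]); print(c.x,c.fun.round(1))
t=np.arctan2(x-c.x[0],z-c.x[1])%(2*np.pi)
Ft=-(fx*np.cos(t)-fz*np.sin(t)) # tool pushes along +theta
# Ft = d*b + A sin + B cos
M=np.c_[d,np.sin(t),np.cos(t)]; q=least_squares(lambda q:M@q-Ft,[7,0,0],loss='soft_l1').x
# needed torque = m g r sin(heavy - ...) : gravity moment along +theta = K sin(t+phi); Ft=b-K sin(t+phi); stable where t+phi=pi
K=np.hypot(q[1],q[2]); phi=np.arctan2(-q[2],-q[1]); 
print(np.c_[t,Ft,Ft-M@q].round(2)); print("b",q[0],"K",K,"target",(np.pi-phi)%(2*np.pi))
E
python3 fit.py
```

```text
[540.54520298 173.31218664] [-0.   0.   0.3  0.6  0.4 -0.1 -0.4 -0.1  0.1  0.4  0.4  0.5]
[[ 1.46  9.47 -0.2 ]
 [ 1.86 11.93  0.78]
 [ 2.25 11.96 -0.03]
 [ 2.58 12.11 -0.03]
 [ 2.84 10.89 -0.98]
 [ 3.16 10.91 -0.19]
 [ 3.74  9.87  1.06]
 [ 4.15  6.73 -0.03]
 [ 4.56  4.94  0.13]
 [ 4.96  3.26 -0.  ]
 [ 5.35  1.42 -0.94]
 [ 5.74  2.57  0.4 ]]
b 7.146725943597804 K 5.002059879131183 target 0.9320674618498668
```

```bash
cat >> d.txt <<'E'
533.9 223.2 -2.3 3.2
554.2 221.8 -2.9 4.5
571.8 212.6 -3.1 5.4
584.5 197.4 -4.2 7
E
python3 fit.py
```

```text
[540.58727335 173.42675057] [-0.1  0.   0.4  0.7  0.5  0.  -0.3 -0.   0.2  0.4  0.4  0.4  0.2  0.3
  0.1  0. ]
[[ 1.460e+00  9.470e+00 -1.700e-01]
 [ 1.860e+00  1.191e+01  7.500e-01]
 [ 2.250e+00  1.191e+01 -1.100e-01]
 [ 2.580e+00  1.204e+01 -1.300e-01]
 [ 2.840e+00  1.084e+01 -1.070e+00]
 [ 3.170e+00  1.090e+01 -2.300e-01]
 [ 3.730e+00  9.860e+00  1.060e+00]
 [ 4.150e+00  6.730e+00  1.000e-02]
 [ 4.560e+00  4.950e+00  2.100e-01]
 [ 4.960e+00  3.270e+00  1.100e-01]
 [ 5.350e+00  1.420e+00 -8.000e-01]
 [ 5.740e+00  2.570e+00  5.600e-01]
 [ 6.150e+00  1.850e+00 -7.600e-01]
 [ 2.700e-01  4.010e+00  6.000e-02]
 [ 6.700e-01  5.790e+00  3.000e-02]
 [ 1.070e+00  8.160e+00  3.900e-01]]
b 7.087620220905817 K 5.0965619315955735 target 0.9372786817384617
```

The forward fit gives a heavy-down angle of about 0.94 rad (b = 7.1 N, K = 5.1 N, both plausible). A short reverse sweep past it will check for bias.

>>> {"op": "arm_command", "data": {
  "motion": [
    {"jaw": 0,"dx": 0,"dy": -0.2,"dz": -0.35,"wx": 0,"wy": 0,"wz": 0},
    {"jaw": 0,"dx": 0,"dy": -0.23,"dz": -0.33,"wx": 0,"wy": 0,"wz": 0},
    {"jaw": 0,"dx": 0,"dy": -0.25,"dz": -0.31,"wx": 0,"wy": 0,"wz": 0}
  ]
}}

```text
t: 14.48
ee_pos: [578.9, -32.1, 205.7]
tcp_rot: [[-0.037, 0.999, 0.002], [0.999, 0.037, 0.0], [-0.0, 0.002, -1.0]]
force: [2.5, 3.6, -7.6]
width: 18.5
grip_force: 50.0
```

>>> {"op": "arm_command", "data": {
  "motion": [
    {"jaw": 0,"dx": 0,"dy": -0.28,"dz": -0.29,"wx": 0,"wy": 0,"wz": 0},
    {"jaw": 0,"dx": 0,"dy": -0.3,"dz": -0.27,"wx": 0,"wy": 0,"wz": 0}
  ]
}}

```text
t: 14.72
ee_pos: [573.5, -32.3, 211.3]
tcp_rot: [[-0.036, 0.999, 0.003], [0.999, 0.036, 0.0], [0.0, 0.003, -1.0]]
force: [4.6, 4.5, -6.9]
width: 19.1
grip_force: 50.0
```

>>> {"op": "arm_command", "data": {
  "motion": [
    {"jaw": 0,"dx": 0,"dy": -0.32,"dz": -0.24,"wx": 0,"wy": 0,"wz": 0},
    {"jaw": 0,"dx": 0,"dy": -0.34,"dz": -0.21,"wx": 0,"wy": 0,"wz": 0}
  ]
}}

```text
t: 14.98
ee_pos: [567.5, -32.4, 215.9]
tcp_rot: [[-0.036, 0.999, 0.004], [0.999, 0.036, 0.0], [0.0, 0.004, -1.0]]
force: [6.0, 5.1, -7.9]
width: 18.9
grip_force: 50.0
```

>>> {"op": "arm_command", "data": {
  "motion": [
    {"jaw": 0,"dx": 0,"dy": -0.35,"dz": -0.19,"wx": 0,"wy": 0,"wz": 0},
    {"jaw": 0,"dx": 0,"dy": -0.37,"dz": -0.16,"wx": 0,"wy": 0,"wz": 0}
  ]
}}

```text
t: 15.22
ee_pos: [560.9, -32.6, 219.5]
tcp_rot: [[-0.036, 0.999, 0.006], [0.999, 0.036, 0.0], [0.0, 0.006, -1.0]]
force: [7.4, 6.2, -8.8]
width: 18.8
grip_force: 50.0
```

>>> {"op": "arm_command", "data": {
  "motion": [
    {"jaw": 0,"dx": 0,"dy": -0.38,"dz": -0.13,"wx": 0,"wy": 0,"wz": 0},
    {"jaw": 0,"dx": 0,"dy": -0.39,"dz": -0.1,"wx": 0,"wy": 0,"wz": 0}
  ]
}}

```text
t: 15.48
ee_pos: [554.1, -32.9, 222.1]
tcp_rot: [[-0.036, 0.999, 0.008], [0.999, 0.036, 0.001], [0.0, 0.008, -1.0]]
force: [9.4, 6.1, -8.3]
width: 18.9
grip_force: 50.0
```

```bash
sed -i 's/$/ 1/' d.txt; cat >> d.txt <<'E'
578.9 205.7 2.5 -7.6 -1
573.5 211.3 4.6 -6.9 -1
567.5 215.9 6 -7.9 -1
560.9 219.5 7.4 -8.8 -1
554.1 222.1 9.4 -8.3 -1
E
python3 fit.py; python3 - <<'E'
from station import ctrl
s=ctrl.get_state();print(s['ee_pos'],s['force'])
E
```

```text
[540.63411878 173.52862163] [-0.2  0.   0.4  0.8  0.6  0.1 -0.2  0.1  0.2  0.4  0.4  0.3  0.1  0.1
 -0.  -0.1 -0.   0.1  0.2  0.2  0.4]
[[  1.46   9.47  -0.19]
 [  1.87  11.89   0.66]
 [  2.25  11.86  -0.27]
 [  2.58  11.97  -0.34]
 [  2.84  10.79  -1.28]
 [  3.17  10.88  -0.42]
 [  3.73   9.86   0.88]
 [  4.15   6.73  -0.15]
 [  4.56   4.96   0.11]
 [  4.96   3.28   0.06]
 [  5.35   1.42  -0.8 ]
 [  5.74   2.57   0.6 ]
 [  6.15   1.85  -0.69]
 [  0.27   4.01   0.14]
 [  0.67   5.79   0.1 ]
 [  1.07   8.16   0.42]
 [  0.87  -7.43   0.16]
 [  0.72  -8.     0.38]
 [  0.57  -9.3   -0.18]
 [  0.42 -10.32  -0.51]
 [  0.27 -11.28  -0.85]]
b 7.139744765916484 K 5.180813589982642 target 0.957107043516785
[554.1019216  -32.8785056  222.09222188] [ 9.42256927  6.08108199 -8.3244426 ]
```

Reverse data agree: the target is about 0.95 rad, TCP ≈ (581.3, 202.6). Moving forward to it.

>>> {"op": "arm_command", "data": {
  "motion": [
    {"jaw": 0,"dx": 0,"dy": 0.39,"dz": 0.1,"wx": 0,"wy": 0,"wz": 0},
    {"jaw": 0,"dx": 0,"dy": 0.38,"dz": 0.13,"wx": 0,"wy": 0,"wz": 0},
    {"jaw": 0,"dx": 0,"dy": 0.37,"dz": 0.16,"wx": 0,"wy": 0,"wz": 0},
    {"jaw": 0,"dx": 0,"dy": 0.35,"dz": 0.19,"wx": 0,"wy": 0,"wz": 0},
    {"jaw": 0,"dx": 0,"dy": 0.34,"dz": 0.21,"wx": 0,"wy": 0,"wz": 0}
  ]
}}

```text
t: 16.1
ee_pos: [568.6, -32.4, 215.1]
tcp_rot: [[-0.037, 0.999, -0.001], [0.999, 0.037, -0.0], [-0.0, -0.001, -1.0]]
force: [-2.3, 3.8, 5.7]
width: 18.7
grip_force: 50.0
```

>>> {"op": "arm_command", "data": {
  "motion": [
    {"jaw": 0,"dx": 0,"dy": 0.32,"dz": 0.24,"wx": 0,"wy": 0,"wz": 0},
    {"jaw": 0,"dx": 0,"dy": 0.3,"dz": 0.27,"wx": 0,"wy": 0,"wz": 0},
    {"jaw": 0,"dx": 0,"dy": 0.28,"dz": 0.29,"wx": 0,"wy": 0,"wz": 0},
    {"jaw": 0,"dx": 0,"dy": 0.25,"dz": 0.31,"wx": 0,"wy": 0,"wz": 0}
  ]
}}

```text
t: 16.6
ee_pos: [580.1, -32.0, 204.1]
tcp_rot: [[-0.037, 0.999, -0.001], [0.999, 0.037, -0.0], [-0.0, -0.001, -1.0]]
force: [-3.8, 3.5, 6.3]
width: 19.1
grip_force: 50.0
```

>>> {"op": "arm_command", "data": {
  "motion": [
    {"jaw": 0,"dx": 0,"dy": 0,"dz": 0,"wx": 0,"wy": 0,"wz": 0},
    {"jaw": 0,"dx": 0,"dy": 0,"dz": 0,"wx": 0,"wy": 0,"wz": 0},
    {"jaw": 0,"dx": 0,"dy": 0,"dz": 0,"wx": 0,"wy": 0,"wz": 0},
    {"jaw": 0,"dx": 0,"dy": 0,"dz": 0,"wx": 0,"wy": 0,"wz": 0}
  ]
}}

```text
t: 17.1
ee_pos: [580.5, -32.0, 203.6]
tcp_rot: [[-0.037, 0.999, 0.0], [0.999, 0.037, -0.0], [-0.0, 0.0, -1.0]]
force: [-2.8, 4.0, 5.7]
width: 18.7
grip_force: 50.0
```

>>> {"op": "arm_command", "data": {
  "motion": [
    {"jaw": 0,"dx": 0,"dy": 0.09,"dz": 0.12,"wx": 0,"wy": 0,"wz": 0},
    {"jaw": 0,"dx": 0,"dy": 0,"dz": 0,"wx": 0,"wy": 0,"wz": 0},
    {"jaw": 0,"dx": 0,"dy": 0,"dz": 0,"wx": 0,"wy": 0,"wz": 0},
    {"jaw": 0,"dx": 0,"dy": 0,"dz": 0,"wx": 0,"wy": 0,"wz": 0},
    {"jaw": 0,"dx": 0,"dy": 0,"dz": 0,"wx": 0,"wy": 0,"wz": 0},
    {"jaw": 0,"dx": 0,"dy": 0,"dz": 0,"wx": 0,"wy": 0,"wz": 0}
  ]
}}

```text
t: 17.85
ee_pos: [581.3, -32.0, 202.4]
tcp_rot: [[-0.037, 0.999, -0.0], [0.999, 0.037, -0.0], [-0.0, -0.0, -1.0]]
force: [-2.4, 3.7, 4.8]
width: 18.8
grip_force: 50.0
```

```bash
python3 - <<'E'
from h import *
b=ctrl.snapshot("side")
cv2.imwrite("pics/s2.png",cv2.resize(b[150:260,225:335,::-1],None,fx=5,fy=5,interpolation=cv2.INTER_CUBIC))
p=[538.93,70.2,.0372]
for a in(.85,.95,1.1): print(a,((proj("side",s2w(p,pts(a,[-33,-131])))-[225,150])*5).round())
s=ctrl.get_state();q=s['ee_pos'];print(q,s['force'],np.arctan2(q[0]-540.6,q[2]-173.5))
E
```

```text
0.85 [[310. 208.]
 [381. 304.]]
0.95 [[314. 211.]
 [384. 306.]]
1.1 [[319. 216.]
 [389. 311.]]
[581.33926742 -31.97840342 202.4017428 ] [-2.32137602  3.6723514   5.80451432] 0.9537681244647518
```

View pics/s2.png

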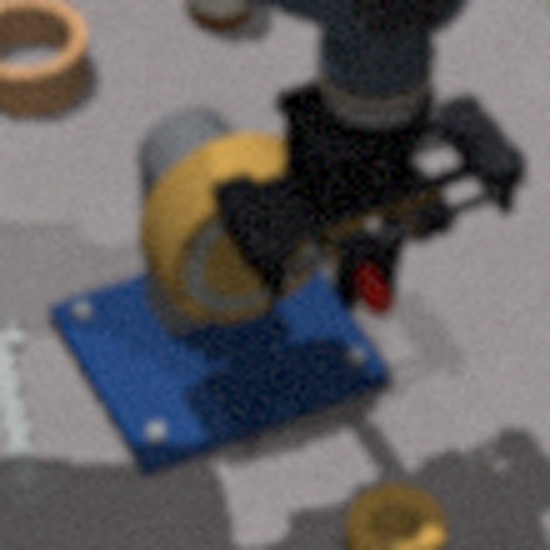

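The handle tip shows near crop (376,295), slightly up and left of my prediction. I'll measure the red pixels in both pictures.

```bash
python3 - <<'E'
from h import *
p=[538.93,70.2,.0372]
ims={"s0":cv2.imread("pics/side0.png")[:,:,::-1],"s2":ctrl.snapshot("side")}
for k,im in ims.items():
    c=im[150:260,225:335].astype(int); m=(c[...,0]>90)&(c[...,1]<60)&(c[...,2]<70)
    y,x=np.nonzero(m); o=np.argsort(x*.6+y*.8)[-12:]
    print(k,len(x),"tip mean",x[o].mean()+225,y[o].mean()+150,"max",x.max()+225,y.max()+150)
    # fit angle: model = mean of last 12 px region approx; compare lateral offset from line for each angle
    for a in(.7,.8,.9,1.,1.1,1.2):
        q=proj("side",s2w(p,pts(a,[-100,-131]))); print(a,q.round(1).tolist(),end=' ')
    print()
for y in range(200,216): print(y,[tuple(v) for v in ims["s2"][y,292:306:2]] if y%3==0 else '')
E
```

```text
s0 104 tip mean 301.1666666666667 210.66666666666666 max 303 212
0.7 [[295.1, 204.0], [299.7, 210.2]] 0.8 [[296.1, 204.4], [300.7, 210.6]] 0.9 [[296.9, 204.8], [301.5, 211.0]] 1.0 [[297.7, 205.4], [302.2, 211.6]] 1.1 [[298.3, 206.0], [302.9, 212.2]] 1.2 [[298.8, 206.8], [303.3, 213.0]] 
s2 11 tip mean 300.1818181818182 209.1818181818182 max 302 212
0.7 [[295.1, 204.0], [299.7, 210.2]] 0.8 [[296.1, 204.4], [300.7, 210.6]] 0.9 [[296.9, 204.8], [301.5, 211.0]] 1.0 [[297.7, 205.4], [302.2, 211.6]] 1.1 [[298.3, 206.0], [302.9, 212.2]] 1.2 [[298.8, 206.8], [303.3, 213.0]] 
200 
201 [(np.uint8(51), np.uint8(47), np.uint8(37)), (np.uint8(20), np.uint8(14), np.uint8(12)), (np.uint8(14), np.uint8(14), np.uint8(14)), (np.uint8(25), np.uint8(11), np.uint8(18)), (np.uint8(4), np.uint8(10), np.uint8(7)), (np.uint8(0), np.uint8(0), np.uint8(0)), (np.uint8(60), np.uint8(55), np.uint8(56))]
202 
203 
204 [(np.uint8(51), np.uint8(45), np.uint8(43)), (np.uint8(12), np.uint8(7), np.uint8(10)), (np.uint8(53), np.uint8(23), np.uint8(10)), (np.uint8(88), np.uint8(21), np.uint8(25)), (np.uint8(57), np.uint8
[... 406 characters left out ...]
int8(106), np.uint8(106))]
208 
209 
210 [(np.uint8(31), np.uint8(50), np.uint8(94)), (np.uint8(10), np.uint8(16), np.uint8(29)), (np.uint8(64), np.uint8(52), np.uint8(52)), (np.uint8(85), np.uint8(34), np.uint8(34)), (np.uint8(91), np.uint8(11), np.uint8(7)), (np.uint8(87), np.uint8(34), np.uint8(31)), (np.uint8(116), np.uint8(103), np.uint8(103))]
211 
212 
213 [(np.uint8(34), np.uint8(66), np.uint8(115)), (np.uint8(44), np.uint8(66), np.uint8(108)), (np.uint8(105), np.uint8(105), np.uint8(115)), (np.uint8(129), np.uint8(117), np.uint8(121)), (np.uint8(117), np.uint8(101), np.uint8(103)), (np.uint8(119), np.uint8(106), np.uint8(109)), (np.uint8(128), np.uint8(123), np.uint8(124))]
214 
215
```

Within image precision, the tip (lowest pixel 302,212, against 303,212 at the start) agrees with the kinematic angle. Handing in.

```bash
python3 -c "
from station import ctrl
print(ctrl.get_state()['grip_force'],ctrl.finish_job())"
```

```text
the job is handed in; nothing more can be done
49.983816146850586 None
```

I turned the drum one full turn, and the pull put the heavy side straight down at a handle angle of about 0.95 rad (likely within 0.1 rad). I left the drum held still there, with the handle still gripped at 50 N, and handed the job in at about 18 s; no verdict came back.

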